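Tip rollers off the sorting board and bin the plates

TASK

Sort the mixed parts on the sorting board. Lift the board by its bar handle and tip it just far enough that the three white rollers roll off the front edge into the yellow bin while the two steel plates stay on the board; do not touch the rollers. Lower the board back down gently without letting it drop, then put both plates into the blue bin and leave the grey bin and the other things on the bench as they are.

Things in the scene. Friction and masses are not known exactly. Their poses are not given: they have to be found in the camera images.
- stand: Low grey angle-iron stand fixed to the bench, 215 mm deep (x) and 390 mm wide (y), carrying the sorting board. Origin on the bench under the middle of the board; its x axis points away from the robot towards the board's hinged front edge and the yellow bin, y along the board's width.
- board (a joint): Hinge of the sorting board, rad: 0 = level on its rest, positive = handle end lifted, sloping down towards the yellow bin; stops at 0.9. The board turns about its front lower edge and drops shut if let go; lifting it at the handle takes about 7 N. The rollers start to roll at a slope of about 0.08 to 0.14 rad; the plates start to slide only above about 0.42 rad.
- board_hinge (a point): Middle of the hinge axis, under the board's front edge, 120 mm in front of the stand's origin (stand x) and 92 mm above the bench. The hinge axis is the stand's y axis. The frame turns with the board.
- board_handle (a point): Middle of the bar handle: round steel bar 12 mm thick, 130 mm long, parallel to the hinge (y of this frame), 45 mm behind the board, free all round, with legs at both ends running forward to the board. With the board level it is 104 mm above the bench, 285 mm behind the hinge axis and 12 mm above it. The frame turns with the board.
- board_mid (a point): Centre of the sorting board's top: 0.8 kg plywood, 240 mm front to back, 400 mm wide, black rubber matting, 15 mm thick in all, top 107 mm above the bench when level. Wooden rails 12 mm thick stand 17 mm above the matting along both sides and the back; the front is open. Clear area 376 mm wide (y), 108 mm back (-x) and 120 mm forward (+x) of this point. Turns with the board.
- yellow_bin_in (a point): Point on the inner floor of the yellow bin, 4 mm above the bench, at the middle of the foot of its wall nearest the board. The bin hangs under the board's open front edge and moves with the stand. From this point its inside reaches 162 mm forward (+x, away from the robot) and 186 mm to each side (y); the rim is 80 mm above the bench. For the rollers.
- blue_bin_in (a point): Centre of the inner floor (4 mm above the bench) of the blue stacking bin, which stands fixed on the left or the right of the board: inside 212 mm long (x), 152 mm wide (y), walls 80 mm high above the bench, except 50 mm at the low front at -x. For the plates.
- grey_bin: Grey stacking bin of the same size as the blue one, with a few dark bolts in it, fixed on the other side of the board. Origin under its centre. Not used.
- roller_1: White nylon roller with brass bushes, 40 mm diameter, 70 mm long, about 0.1 kg, lying on the board. Origin at its centre, y along its axis; it rolls, so x and z turn.
- roller_2: Second roller, same as roller_1.
- roller_3: Third roller, same as roller_1.
- plate_a: Bright steel joining plate lying flat on the board, 100 mm long (x), 36 mm wide (y), 8 mm thick, about 0.2 kg, with a 14 mm hole near each end (33 mm from the middle). Origin at the centre of its underside.
- plate_b: Second plate, same as plate_a.
- battery: Bystander: black and lime power-tool battery, 115 x 75 x 60 mm, 0.6 kg, loose on the bench. Origin at the centre of its underside.
- wrench: Bystander: steel wrench 160 mm long (x), loose on the bench.
Not all that is in view belongs to the job. Leave any green, pink or purple look-alike of the plate_a alone.

How it is judged:
By the outcome, as a careful person would: the job done as asked, in the order asked, and still so for the second after the job is handed in, with the robot touching nothing.
It also fails if it takes over 72 s, if anything falls off the work surface, if the arm or the gripper's body presses on something with over 40 N, if the wrist force passes 120 N, or if a joint passes its speed limit or range.

ROBOT

A 7-joint arm with a two-finger parallel gripper is mounted at the origin on the work surface. World frame = base frame: x ahead of the robot, y to its left, z up, the work surface at z = 0. Lengths are in m, angles in rad, forces in N, time in s.
With the tool pointing down it reaches from about 0.425 to 0.875 m from the base axis. Payload 4.7 kg.
Tool frame: the origin (TCP) lies where the fingers leave the gripper's body, on its centre line; the fingertips stand 70 mm ahead of it and the grasp point (between the pads) lies 51 mm ahead of it; z points along the fingers, y is the line along which they close (so a half turn about z gives the same grasp; the last joint's range is limited). The gripper opens to 87 mm and grips with 3 to 60 N. Pads are 19 mm wide; open, the fingers measure 117 mm over their backs; the gripper's body (75 mm by 190 mm) begins 51 mm behind the grasp point.
Start: joints at [1.326, 0.321, -0.07, 1.45, 0.023, 1.371, -0.057], TCP at [0.166, -0.628, 0.292] pointing down, gripper open.
Joint ranges: [-2.86, 2.86], [-0.3, 2.09], [-1.38, 1.24], [0.06, 2.45], [-1.56, 4.7], [0.09, 2.05], [-2.69, 2.69]. Speed limits (rad/s): [2.57, 2.57, 3.14, 3.14, 3.14, 3.14, 3.14].

INTERFACE

Orientations are given as a rotation vector (axis times angle).
In Python, from bench import ctrl gives the robot as it stands.
- The arm moves only by the tool drive_tool, never from a script. Its argument "motion" is a list of rows, each a list of 3 entries, a list of its own where there are three numbers: the shift along the tool's x, y, z in cm, then the turn, a rotation vector about the tool's x, y, z in degrees, then the opening, from -1 (shut) to 1 (fully open). In form: [[[x, y, z], [ax, ay, az], claw], ...]. A call has 1 to 12 rows; each row shifts and turns the commanded pose from where the row before left it, along the tool's axes as they then stand; what a row does not reach is not made up. A row lasts 1/8 s, in which the tool goes at most 62.5 mm and 10.7 degrees, less where a joint would pass 70% of its speed; a pose out of reach is approached as far as the arm can. A call with a gripper value outside its range is refused whole. The fingers move at their own pace and stop on an object; "force" is the grip in N (left out, the last holds). Time passes only in rows, so rows that do not move let the fingers close. It gives the time, the measured TCP pose, the force, the opening and the grip force at its end, in the units of the state.
- ctrl.get_state(): the state, without advancing time (a new reading comes with each control period).
- ctrl.get_image(name): name is "side" or "top"; returns the picture (420x560x3 uint8, red, green, blue); there is no depth.
- ctrl.calibration(name): a dict with "K" (3x3 intrinsics, pixels), "distortion" ([k1, k2, p1, p2, k3] as OpenCV has them; the pictures are not rectified), "origin" and "attitude" of the camera in the world. Camera axes: x right, y up, looking along -z (the intrinsics and any distortion apply to the point x, -y, -z); pixel columns grow to the right and rows downward; lengths in m; the calibration is good to about 2 mm. A picture is of the moment at which its call begins. calibration takes no time and is no camera call.
- ctrl.close_job(): hands the job in; it is judged then, once.
The state is a dict: "time": time; "joint_positions": joint angles; "qd": joint speeds; "joint_torque": joint torques, N m; "position": TCP position; "tool_rot": TCP orientation; "ft_force": force on the tool from outside, world axes, zero at the start; "torque": the same for the moment, N m; "grip_width": opening from 0.0 (shut) to 1.0 (fully open); "grip_force": force on a finger pad.
Only numpy, scipy, OpenCV 4.12 (cv2) and the standard library are available. Lean on these libraries where they do the work, as an engineer would, in place of code of your own. Each camera call takes 0.05 s, during which the arm holds its last target. There are 200 camera calls.

## Working session

There is one attempt and no reset: what is moved stays moved. The work goes in short steps, Python scripts to look and compute and a tool call to move; the robot and the scene stay as the last step left them, time stands still between calls to the robot, and variables do not carry over. Pictures are saved under pics/ and viewed, at most 10 in all, crops included, and the job is handed in when it is done.

Besides the shell and the picture viewer there is one more tool, called after ">>>" by a JSON object that holds its "op" and its "data". drive_tool: Moves the arm, as the interface text tells. Its arguments: {"type":"object","properties":{"motion":{"type":"array","items":{"type":"array"}},"force":{"type":"number"}},"required":["motion"]}

```bash
mkdir -p pics; ls; python3 - <<'E'
from bench import ctrl
import cv2
for n in("side","top"):
    im=ctrl.get_image(n); cv2.imwrite(f"pics/{n}0.png",im[:,:,::-1])
    c=ctrl.calibration(n); print(n,c)
print(ctrl.get_state())
E
```

```text
pics
side {'K': array([[403.90328134,   0.        , 289.62567051],
       [  0.        , 403.90328134, 206.72730485],
       [  0.        ,   0.        ,   1.        ]]), 'distortion': array([0.00362751, 0.        , 0.        , 0.        , 0.        ]), 'origin': array([-0.2629133 ,  0.72802949,  0.67759663]), 'attitude': array([ 0.50687506, -1.23135164, -2.05415808])}
top {'K': array([[521.70333406,   0.        , 283.29236647],
       [  0.        , 521.70333406, 209.84586683],
       [  0.        ,   0.        ,   1.        ]]), 'distortion': array([-0.02143113,  0.        ,  0.        ,  0.        ,  0.        ]), 'origin': array([0.33479846, 0.02105177, 1.50249909]), 'attitude': array([ 0.08144553, -0.09231512, -1.56831658])}
{'time': 0.1, 'joint_positions': array([ 1.32609468,  0.3217303 , -0.07005237,  1.45156795,  0.02264226,
        1.37081249, -0.05689238]), 'qd': array([-0.000743  , -0.00089723, -0.00095387, -0.00310925, -0.00088779,
       -0.00034025, -0.0014905 ]), 'joint_torque': array([-1.94095164e-04, -4.92568374e+01, -4.05911906e-01, -3.13400209e+01,
       -6.42851391e-02,  3.94415448e-02,  8.72766827e-05]), 'position': array([ 0.16617891, -0.62799932,  0.29127511]), 'tool_rot': array([-3.11364525e+00, -4.05193689e-01,  5.78088710e-04]), 'ft_force': array([-0.72168177,  0.18382482, -0.19713486]), 'torque': array([-7.30425012e-05, -1.21667725e-02,  3.14768165e-02]), 'grip_force': 0.0, 'grip_width': 1.001475317544695}
```

View pics/top0.png

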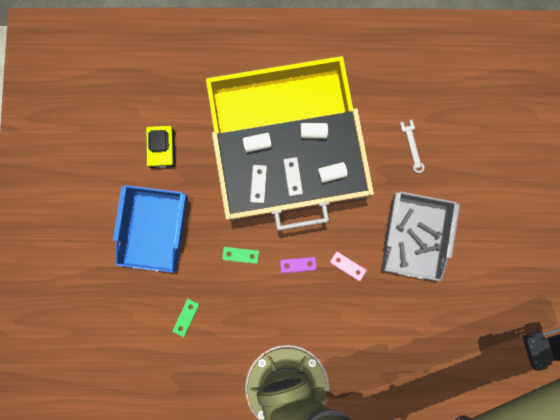

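View pics/side0.png

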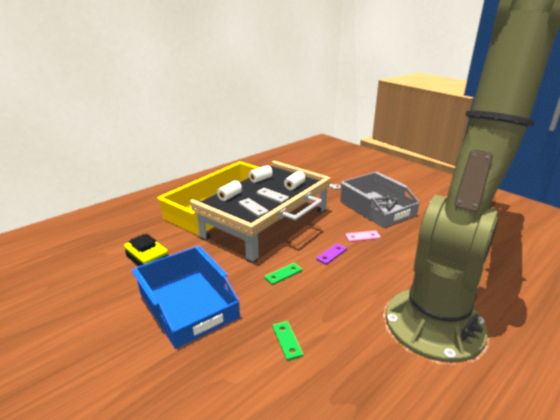

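The top view shows the board at about (293,165), with bare-steel plates at (258,183) and (292,176), rollers at (257,142), (314,130) and (333,172), and the handle bar at about (302,222). The blue bin is at (152,230) on the left and the grey bin is on the right. The green, purple and pink plates lie on the bench and are look-alikes, so the two steel plates on the matting are the ones meant. I'll confirm that in one enlarged crop.

```bash
cat > h.py <<'E'
from bench import ctrl
import cv2,numpy as np
from scipy.spatial.transform import Rotation as R
def ray(n,p):
    c=ctrl.calibration(n)
    u=cv2.undistortPoints(np.array([[p]],float),c['K'],c['distortion'])[0,0]
    d=R.from_rotvec(c['attitude']).apply([u[0],-u[1],-1.]); return c['origin'],d
def plane(n,p,z):
    o,d=ray(n,p); return o+d*(z-o[2])/d[2]
def tri(pt,ps):
    a,d=ray('top',pt); b,e=ray('side',ps)
    s=np.linalg.lstsq(np.c_[d,-e],b-a,rcond=None)[0]
    p,q=a+s[0]*d,b+s[1]*e; return (p+q)/2,np.linalg.norm(p-q)
def proj(n,X):
    c=ctrl.calibration(n); q=R.from_rotvec(c['attitude']).inv().apply(np.atleast_2d(X)-c['origin'])*[1,-1,-1]
    return cv2.projectPoints(q,np.zeros(3),np.zeros(3),c['K'],c['distortion'])[0][:,0]
E
python3 - <<'E'
import cv2,numpy as np
t=cv2.imread('pics/top0.png');s=cv2.imread('pics/side0.png')
a=cv2.resize(t[100:240,205:385],None,fx=4.2,fy=4.2,interpolation=2)
cv2.imwrite('pics/tc.png',a)
b=cv2.resize(s[155:265,185:345],None,fx=5,fy=5,interpolation=2);cv2.imwrite('pics/sc.png',b)
for n,im,(x0,x1,y0,y1) in(('top',t,(205,385,100,240)),('side',s,(185,345,155,265))):
    h=cv2.cvtColor(im,cv2.COLOR_BGR2HSV)
    m=((h[...,1]<45)&(h[...,2]>125)).astype('uint8')
    k=np.zeros_like(m);k[y0:y1,x0:x1]=m[y0:y1,x0:x1]
    for c in cv2.findContours(k,0,2)[0]:
        if cv2.contourArea(c)>25: M=cv2.moments(c);print(n,cv2.contourArea(c),M['m10']/M['m00'],M['m01']/M['m00'],cv2.minAreaRect(c))
E
```

```text
top 301.0 301.56367663344406 219.40919158361015 ((301.0028381347656, 216.3292999267578), (19.569599151611328, 58.03760528564453), 80.34010314941406)
top 526.5 257.94175371953145 183.47831592276034 ((257.9735107421875, 183.3441162109375), (15.339302062988281, 38.27155685424805), 4.39870548248291)
top 388.5 332.75975975975973 171.6143286143286 ((332.79412841796875, 171.6764678955078), (15.279743194580078, 28.376667022705078), 75.96376037597656)
top 519.0 292.59184328837506 176.09152215799614 ((292.5799560546875, 176.05999755859375), (38.18376541137695, 14.990663528442383), 81.8698959350586)
top 384.5 256.5418292154313 141.6103164282618 ((256.5707092285156, 141.66342163085938), (15.22578239440918, 28.21658706665039), 77.90524291992188)
top 368.0 313.8170289855072 129.92753623188403 ((313.5, 130.0), (14.0, 27.0), 90.0)
side 242.0 253.07988980716252 206.32782369146003 ((252.99441528320312, 206.3090057373047), (29.3619441986084, 10.705978393554688), 32.0053825378418)
side 205.0 302.2934959349593 207.8991869918699 ((300.84234619140625, 206.5437469482422), (15.294877052307129, 42.15493392944336), 57.80426788330078)
side 216.0 272.36805555555554 194.37191358024688 ((272.3540344238281, 194.4014434814453), (31.18405532836914, 8.714447975158691), 19.983104705810547)
side 225.5 230.77753141167773 189.08499630450848 ((229.26153564453125, 189.70770263671875), (12.899611473083496, 26.047292709350586), 60.2551155090332)
side 237.5 294.0491228070175 179.6638596491228 ((293.9783935546875, 179.47027587890625), (13.086820602416992, 22.203481674194336), 53.97262954711914)
side 199.5 261.95655806182117 172.63492063492063 ((260.54998779296875, 173.15000915527344), (12.016655921936035, 23.717084884643555), 71.56505584716797)
side 598.5 205.65023670286826 161.443052074631 ((216.5, 164.5), (19.0, 63.0), 90.0)
```

View pics/tc.png

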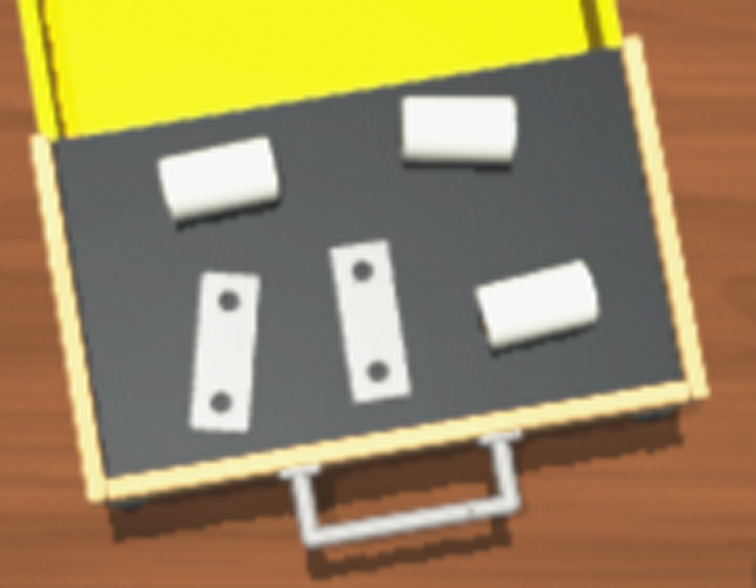

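View pics/sc.png

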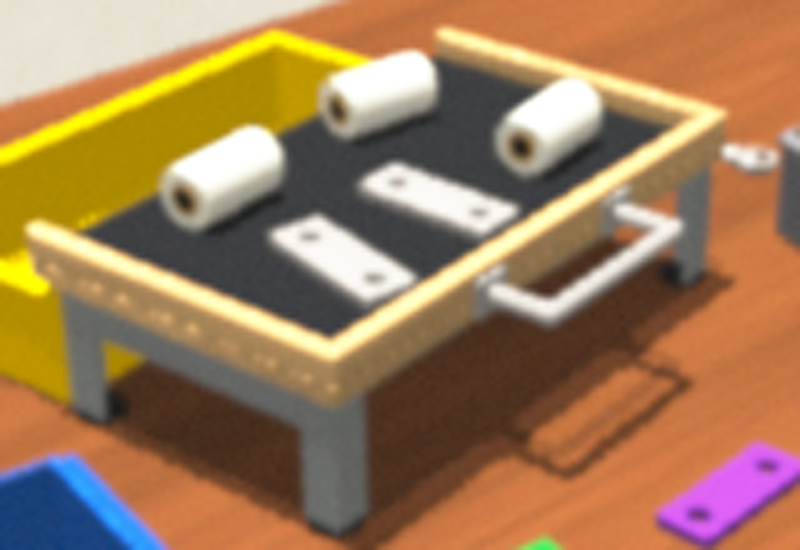

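The crops confirm plate A at top (258,183) and plate B at (292.6,176): bare steel, two holes each, lying on the matting. The bar ends are at about top crop (310,537)–(513,502) and side crop (550,312)–(678,228).

```bash
python3 - <<'E'
from h import *
np.set_printoptions(precision=4,suppress=True)
T=lambda x,y:(x/4.2+205-.4,y/4.2+100-.4); S=lambda x,y:(x/5+185-.4,y/5+155-.4)
bl=tri(T(310,537),S(550,312));br=tri(T(513,502),S(678,228));print('bar',bl,br)
for n,a,b in(('front L corner railtop',T(42,138),S(35,228)),('back L',T(97,492),S(335,352)),('back R',T(700,393),S(722,115)),('front R',T(632,42),S(440,33))):
    print(n,*tri(a,b))
for n,a,b in(('A',[(228,300),(221,402)],[(309,237),(374,279)]),('B',[(362,271),(377,371)],[(398,182),(478,212)])):
    q=[tri(T(*u),S(*v)) for u,v in zip(a,b)];print(n,q, 'plane',[plane('top',T(*u),.115) for u in a])
for n,p in(('A',(257.94,183.48)),('B',(292.59,176.09))): print(n,plane('top',p,.115))
# blue bin
for n in('top','side'):
    im=cv2.imread(f'pics/{n}0.png');h=cv2.cvtColor(im,cv2.COLOR_BGR2HSV)
    m=cv2.inRange(h,(100,120,60),(120,255,255)); 
    c=max([c for c in cv2.findContours(m,0,2)[0] if cv2.boundingRect(c)[0]<400],key=cv2.contourArea)
    print(n,cv2.approxPolyDP(c,3,True)[:,0].tolist())
s=ctrl.get_state();print(R.from_rotvec(s['tool_rot']).as_matrix())
E
```

```text
bar (array([0.4409, 0.0231, 0.1048]), np.float64(0.004193876378316818)) (array([ 0.4628, -0.1076,  0.1044]), np.float64(0.006049578553590814))
front L corner railtop [0.6984 0.1968 0.1204] 0.0022181371255469633
back L [0.4681 0.1576 0.1211] 0.004572274602686971
back R [ 0.5313 -0.2258  0.1216] 0.005348108344573515
front R [ 0.7636 -0.1842  0.1214] 4.5954642650145645e-05
A [(array([0.5932, 0.0759, 0.1125]), np.float64(0.004272728839846541)), (array([0.5272, 0.0803, 0.1124]), np.float64(0.0035380722067409054))] plane [array([0.5942, 0.0773, 0.115 ]), array([0.5281, 0.0814, 0.115 ])]
B [(array([ 0.612 , -0.0104,  0.1137]), np.float64(0.004404280255965202)), (array([ 0.5471, -0.0196,  0.1138]), np.float64(0.0036382097424338925))] plane [array([ 0.6133, -0.0088,  0.115 ]), array([ 0.5483, -0.0183,  0.115 ])]
A [0.5602 0.0797 0.115 ]
B [ 0.5805 -0.0136  0.115 ]
top [[122, 187], [113, 239], [116, 264], [174, 271], [185, 195]]
side [[200, 247], [140, 264], [132, 270], [144, 299], [175, 347], [238, 317], [237, 299], [226, 274]]
[[ 0.9667  0.2559 -0.0006]
 [ 0.2559 -0.9667  0.0016]
 [-0.0001 -0.0017 -1.    ]]
```

```bash
cat >> h.py <<'E'
np.set_printoptions(precision=3,suppress=True)
def go(p,yaw):
    "tool-axes shift (cm) and world-yaw of tool y (deg) to reach, from the measured pose"
    s=ctrl.get_state();M=R.from_rotvec(s['tool_rot']).as_matrix()
    th=np.radians(yaw);y=np.array([np.cos(th),np.sin(th),0]);z=np.array([0,0,-1.]);G=np.c_[np.cross(y,z),y,z]
    print('shift cm',M.T@(np.array(p)-s['position'])*100,'turn deg',np.degrees(R.from_matrix(M.T@G).as_rotvec()))
E
python3 - <<'E'
from h import *
for a,b in(((185,195),(200,247)),((122,187),(134,267)),((116,264),(175,347)),((174,271),(238,299)),((174,271),(238,317))): print(tri(a,b))
print([plane('top',p,z) for p,z in(((185,195),.08),((122,187),.08),((116,264),.05),((174,271),.05))])
print('rollers',[plane('top',p,.13) for p in((256.5,141.6),(313.8,129.9),(332.8,171.6))])
go((.452,-.042,.29),-170.5)
E
```

```text
(array([0.533, 0.281, 0.075]), np.float64(0.004305725322001499))
(array([0.553, 0.451, 0.086]), np.float64(0.005813155741917053))
(array([0.34 , 0.48 , 0.011]), np.float64(0.015615941524139396))
(array([0.326, 0.313, 0.05 ]), np.float64(0.0001789641316987842))
(array([0.324, 0.321, 0.002]), np.float64(0.005096498094485579))
[array([0.534, 0.282, 0.08 ]), array([0.556, 0.456, 0.08 ]), array([0.345, 0.474, 0.05 ]), array([0.326, 0.313, 0.05 ])]
rollers [array([0.672, 0.084, 0.13 ]), array([ 0.704, -0.071,  0.13 ]), array([ 0.59 , -0.121,  0.13 ])]
shift cm [ 42.628 -49.333   0.206] turn deg [-0.068  0.089 95.329]
```

>>> {"op": "drive_tool", "data": {"motion": [[[3.5,-4.1,0],[0,0,0],-0.1],[[3.5,-4.1,0],[0,0,0],-0.1],[[3.6,-4.1,0],[0,0,0],-0.1],[[3.6,-4.1,0],[0,0,0],-0.1],[[3.6,-4.1,0],[0,0,0],-0.1],[[3.6,-4.1,0],[0,0,0],-0.1],[[3.6,-4.1,0],[0,0,0],-0.1],[[3.6,-4.1,0],[0,0,0],-0.1],[[3.5,-4.1,0],[0,0,0],-0.1],[[3.5,-4.1,0],[0,0,0],-0.1],[[3.5,-4.1,0],[0,0,0],-0.1],[[3.5,-4.2,0],[0,0,0],-0.1]], "force": 30}}

```text
time: 1.6
position: [0.4522, -0.0412, 0.2921]
tool_rot: [3.115, 0.405, -0.0]
ft_force: [1.6, -1.1, -0.2]
grip_width: 0.453
grip_force: 0.0
```

>>> {"op": "drive_tool", "data": {"motion": [[[0,0,0],[0,0,9.5],-0.1],[[0,0,0],[0,0,9.5],-0.1],[[0,0,0],[0,0,9.5],-0.1],[[0,0,0],[0,0,9.5],-0.1],[[0,0,0],[0,0,9.5],-0.1],[[0,0,0],[0,0,9.5],-0.1],[[0,0,0],[0,0,9.5],-0.1],[[0,0,0],[0,0,9.5],-0.1],[[0,0,0],[0,0,9.5],-0.1],[[0,0,0],[0,0,9.8],-0.1],[[0,0,0],[0,0,0],-0.1]]}}

```text
time: 2.98
position: [0.4487, -0.0444, 0.3028]
tool_rot: [-2.495, 1.89, -0.023]
ft_force: [-0.2, -0.1, -1.2]
grip_width: 0.454
grip_force: 0.0
```

```bash
python3 - <<'E'
from h import *
go((.452,-.042,.155),-170.5);s=ctrl.get_state();print(s['time'],s['position'],s['joint_positions'],s['grip_width'],s['ft_force'])
E
```

```text
shift cm [-0.206 -0.117 14.786] turn deg [-1.049 -0.208  6.204]
2.975 [ 0.449 -0.044  0.303] [ 1.128 -0.164 -0.971  1.883 -0.143  1.335 -2.674] 0.4539525165727638 [-0.161 -0.129 -1.181]
```

Joint 7 is at its limit, so I'll use the equivalent grasp half a turn the other way.

>>> {"op": "drive_tool", "data": {"motion": [[[0,0,0],[0,0,-10],-0.1],[[0,0,0],[0,0,-10],-0.1],[[0,0,0],[0,0,-10],-0.1],[[0,0,0],[0,0,-10],-0.1],[[0,0,0],[0,0,-10],-0.1],[[0,0,0],[0,0,-10],-0.1],[[0,0,0],[0,0,-10],-0.1],[[0,0,0],[0,0,-10],-0.1],[[0,0,0],[0,0,-10],-0.1],[[0,0,0],[0,0,-10],-0.1]]}}

```text
time: 4.22
position: [0.4489, -0.0422, 0.302]
tool_rot: [3.058, 0.716, 0.028]
ft_force: [0.7, -1.1, 0.0]
grip_width: 0.451
grip_force: 0.0
```

>>> {"op": "drive_tool", "data": {"motion": [[[0,0,0],[0,0,-10],-0.1],[[0,0,0],[0,0,-10],-0.1],[[0,0,0],[0,0,-10],-0.1],[[0,0,0],[0,0,-10],-0.1],[[0,0,0],[0,0,-10],-0.1],[[0,0,0],[0,0,-10],-0.1],[[0,0,0],[0,0,-10],-0.1],[[0,0,0],[0,0,0],-0.1]]}}

```text
time: 5.22
position: [0.4489, -0.042, 0.3021]
tool_rot: [2.096, 2.326, 0.022]
ft_force: [-1.0, -0.3, -0.9]
grip_width: 0.444
grip_force: 0.0
```

```bash
python3 - <<'E'
from h import *
go((.452,-.042,.155),9.5);s=ctrl.get_state();print(s['time'],s['position'],s['joint_positions'],s['grip_width'],s['ft_force'])
E
```

```text
shift cm [-0.054  0.047 14.71 ] turn deg [ 1.016 -0.062 -3.565]
5.225 [ 0.449 -0.042  0.302] [ 0.802 -0.124 -0.697  1.89  -0.087  1.331  0.231] 0.4443668295671301 [-0.972 -0.259 -0.891]
```

>>> {"op": "drive_tool", "data": {"motion": [[[0,0,3],[1,0,-3.6],-0.1],[[0,0,4],[0,0,0],-0.1],[[0,0,3],[0,0,0],-0.1],[[0,0,1],[0,0,0],-0.1],[[0,0,0],[0,0,0],-0.1]]}}

```text
time: 5.85
position: [0.4496, -0.042, 0.1926]
tool_rot: [-2.029, -2.398, -0.002]
ft_force: [0.5, -0.9, 0.6]
grip_width: 0.447
grip_force: 0.0
```

```bash
python3 - <<'E'
from h import *
go((.452,-.042,.155),9.5);s=ctrl.get_state();print(s['time'],s['position'],s['joint_positions'],s['ft_force'])
t=ctrl.get_image('top')[:,:,::-1];s=ctrl.get_image('side')[:,:,::-1]
a=cv2.resize(t[120:260,230:370],None,fx=2.8,fy=2.8,interpolation=2);b=cv2.resize(s[140:280,225:365],None,fx=2.8,fy=2.8,interpolation=2)
cv2.imwrite('pics/pre.png',np.hstack([a,b]))
E
```

```text
shift cm [-0.04   0.231  3.759] turn deg [ 0.037 -0.061  0.006]
5.85 [ 0.45  -0.042  0.193] [ 0.782  0.002 -0.739  2.025  0.     1.115  0.209] [ 0.465 -0.902  0.626]
```

View pics/pre.png

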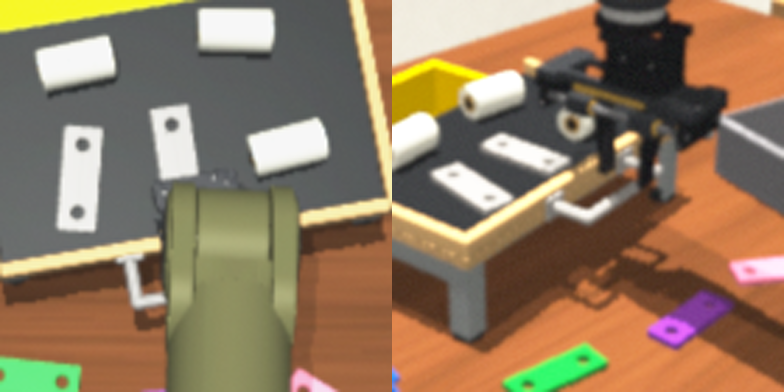

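The fingers straddle the bar, with the front finger between the bar and the board and the rear finger behind it; nothing is touching. I'll descend and close.

>>> {"op": "drive_tool", "data": {"motion": [[[0,0.2,1.5],[0,0,0],-0.1],[[0,0,1.5],[0,0,0],-0.1],[[0,0,0.8],[0,0,0],-0.1],[[0,0,0],[0,0,0],-1],[[0,0,0],[0,0,0],-1],[[0,0,0],[0,0,0],-1],[[0,0,0],[0,0,0],-1],[[0,0,0],[0,0,0],-1]], "force": 30}}

```text
time: 6.95
position: [0.4514, -0.042, 0.155]
tool_rot: [2.029, 2.398, 0.001]
ft_force: [-3.4, -0.2, 5.1]
grip_width: 0.126
grip_force: 30.0
```

>>> {"op": "drive_tool", "data": {"motion": [[[0,0.13,-0.57],[1.15,0,0],-1],[[0,0.13,-0.57],[1.15,0,0],-1],[[0,0.13,-0.57],[1.15,0,0],-1],[[0,0.13,-0.57],[1.15,0,0],-1],[[0,0.13,-0.57],[1.15,0,0],-1],[[0,0.13,-0.57],[1.15,0,0],-1],[[0,0.13,-0.57],[1.15,0,0],-1],[[0,0.13,-0.57],[1.15,0,0],-1],[[0,0,0],[0,0,0],-1],[[0,0,0],[0,0,0],-1],[[0,0,0],[0,0,0],-1],[[0,0,0],[0,0,0],-1]]}}

```text
time: 8.45
position: [0.4649, -0.0397, 0.1994]
tool_rot: [-1.959, -2.315, 0.184]
ft_force: [-1.6, -2.4, -4.7]
grip_width: 0.128
grip_force: 30.0
```

>>> {"op": "drive_tool", "data": {"motion": [[[0,0,0],[0,0,0],-1],[[0,0.13,-0.57],[1.15,0,0],-1],[[0,0.13,-0.57],[1.15,0,0],-1],[[0,0.13,-0.57],[1.15,0,0],-1],[[0,0.13,-0.57],[1.15,0,0],-1],[[0,0,0],[0,0,0],-1],[[0,0,0],[0,0,0],-1],[[0,0,0],[0,0,0],-1],[[0,0,0],[0,0,0],-1],[[0,0,0],[0,0,0],-1],[[0,0,0],[0,0,0],-1]]}}

```text
time: 9.82
position: [0.4742, -0.0381, 0.2209]
tool_rot: [-1.921, -2.271, 0.273]
ft_force: [-3.6, -1.5, -4.5]
grip_width: 0.129
grip_force: 30.0
```

```bash
python3 - <<'E'
from h import *
t=ctrl.get_image('top')[:,:,::-1];s=ctrl.get_image('side')[:,:,::-1]
a=cv2.resize(t[45:245,200:380],None,fx=2.2,fy=2.2,interpolation=2);b=cv2.resize(s[100:300,150:350],None,fx=2.2,fy=2.2,interpolation=2)
cv2.imwrite('pics/tip.png',np.hstack([a,b]))
E
```

```text
(no output)
```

View pics/tip.png

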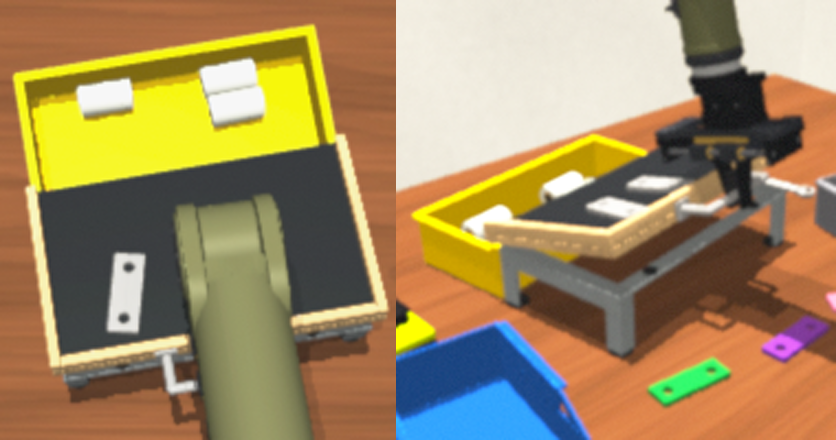

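All three rollers are in the yellow bin at crop (105,97), (229,75) and (237,105). Plate A is still in place and the side view shows both plates on the board. I'll lower the board along the same arc.

>>> {"op": "drive_tool", "data": {"motion": [[[0,-0.12,0.57],[-1.15,0,0],-1],[[0,-0.12,0.57],[-1.15,0,0],-1],[[0,-0.12,0.57],[-1.15,0,0],-1],[[0,-0.12,0.57],[-1.15,0,0],-1],[[0,-0.12,0.57],[-1.15,0,0],-1],[[0,-0.12,0.57],[-1.15,0,0],-1],[[0,-0.12,0.57],[-1.15,0,0],-1],[[0,-0.12,0.57],[-1.15,0,0],-1],[[0,-0.12,0.57],[-1.15,0,0],-1],[[0,-0.12,0.57],[-1.15,0,0],-1]]}}

```text
time: 11.18
position: [0.454, -0.0416, 0.1659]
tool_rot: [-2.013, -2.38, 0.044]
ft_force: [-3.8, -2.9, -5.3]
grip_width: 0.125
grip_force: 30.0
```

>>> {"op": "drive_tool", "data": {"motion": [[[0,-0.06,0.29],[-0.6,0,0],-1],[[0,-0.06,0.29],[-0.55,0,0],-1],[[0,-0.06,0.29],[-0.6,0,0],-1],[[0,-0.06,0.29],[-0.55,0,0],-1],[[0,0,0],[0,0,0],-1],[[0,0,0],[0,0,0],-1]]}}

```text
time: 11.92
position: [0.4515, -0.042, 0.1551]
tool_rot: [2.029, 2.398, 0.001]
ft_force: [-5.0, -4.2, -1.5]
grip_width: 0.128
grip_force: 30.0
```

>>> {"op": "drive_tool", "data": {"motion": [[[0,0,0.07],[0,0,0],-1],[[0,0,0],[0,0,0],-1],[[0,0,0],[0,0,0],-0.5],[[0,0,0],[0,0,0],-0.1],[[0,0,0],[0,0,0],-0.1],[[0,0,0],[0,0,0],-0.1],[[0,0,-2],[0,0,0],-0.1],[[0,0,-4],[0,0,0],-0.1],[[0,0,-4],[0,0,0],-0.1],[[0,0,0],[0,0,0],-0.1]]}}

```text
time: 13.18
position: [0.4536, -0.0419, 0.2572]
tool_rot: [2.025, 2.393, 0.007]
ft_force: [-0.3, -0.0, 0.5]
grip_width: 0.451
grip_force: 0.0
```

```bash
python3 - <<'E'
from h import *
s=ctrl.get_state();print(s['time'],s['position'],s['joint_positions'])
t=ctrl.get_image('top')[:,:,::-1];s=ctrl.get_image('side')[:,:,::-1]
cv2.imwrite('pics/t1.png',t)
a=cv2.resize(t[45:245,200:380],None,fx=2.2,fy=2.2,interpolation=2);b=cv2.resize(s[100:300,150:350],None,fx=2.2,fy=2.2,interpolation=2)
cv2.imwrite('pics/low.png',np.hstack([a,b]))
E
```

```text
13.175 [ 0.454 -0.042  0.257] [ 0.805 -0.069 -0.733  1.94  -0.048  1.245  0.255]
```

View pics/low.png

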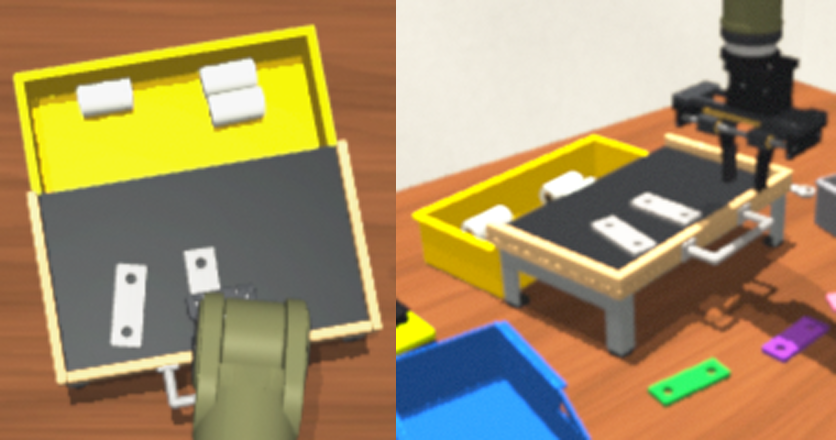

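The board is level again, both plates are unmoved (plate B's hole is at about (291,164), as before) and the rollers are in the bin. Next is plate B.

```bash
python3 - <<'E'
from h import *
go((.580,-.014,.23),98.2)
E
```

```text
shift cm [ 0.623 13.13   2.424] turn deg [  0.086   0.078 -88.657]
```

>>> {"op": "drive_tool", "data": {"motion": [[[0.2,4.4,0],[0,0,-9],0.3],[[0,0,0],[0,0,-10],0.3],[[0,0,0],[0,0,-10],0.3],[[0,0,0],[0,0,-10],0.3],[[0,0,0],[0,0,-10],0.3],[[0,0,0],[0,0,-10],0.3],[[0,0,0],[0,0,-10],0.3],[[0,0,0],[0,0,-10],0.3],[[0,0,0],[0,0,-9.5],0.3],[[0,0,0],[0,0,0],0.3]]}}

```text
time: 14.52
position: [0.4938, -0.0326, 0.2527]
tool_rot: [0.218, -3.133, -0.003]
ft_force: [0.0, -0.7, -0.6]
grip_width: 0.648
grip_force: 0.0
```

```bash
python3 - <<'E'
from h import *
go((.580,-.014,.2),98.2);print(ctrl.get_state()['joint_positions'])
E
```

```text
shift cm [-8.795  0.636  5.267] turn deg [ 0.107 -0.046 -0.247]
[ 0.819  0.061 -0.825  1.855  0.045  1.246  1.691]
```

>>> {"op": "drive_tool", "data": {"motion": [[[-4.4,0.3,1.3],[0,0,0],0.3],[[-4.4,0.3,2],[0,0,0],0.3],[[0,0,2],[0,0,0],0.3],[[0,0,0],[0,0,0],0.3],[[0,0,0],[0,0,0],0.3]]}}

```text
time: 15.15
position: [0.5803, -0.0146, 0.2019]
tool_rot: [-0.219, 3.133, -0.001]
ft_force: [-0.6, -0.0, 0.2]
grip_width: 0.648
grip_force: 0.0
```

```bash
python3 - <<'E'
from h import *
go((.580,-.014,.179),98.2)
s=ctrl.get_image('side')[:,:,::-1];t=ctrl.get_image('top')[:,:,::-1]
cv2.imwrite('pics/b1.png',np.hstack([cv2.resize(t[130:220,230:330],None,fx=4,fy=4,interpolation=2),cv2.resize(s[160:250,220:320],None,fx=4,fy=4,interpolation=2)]))
E
```

```text
shift cm [0.021 0.065 2.286] turn deg [-0.027  0.078 -0.219]
```

View pics/b1.png

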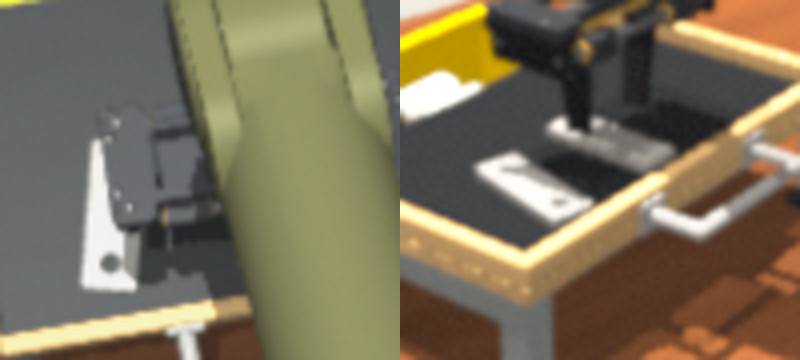

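The side view shows the near finger beside plate B and the far finger beyond it, about 2 cm up. I'll descend in small steps and check the force.

>>> {"op": "drive_tool", "data": {"motion": [[[0,0,1],[0,0,0],0.3],[[0,0,0.7],[0,0,0],0.3],[[0,0,0.5],[0,0,0],0.3],[[0,0,0],[0,0,0],0.3]], "force": 25}}

```text
time: 15.75
position: [0.5806, -0.0144, 0.1787]
tool_rot: [-0.22, 3.134, 0.001]
ft_force: [-0.1, 0.3, 0.9]
grip_width: 0.653
grip_force: 0.0
```

>>> {"op": "drive_tool", "data": {"motion": [[[0,0,0],[0,0,0],-1],[[0,0,0],[0,0,0],-1],[[0,0,0],[0,0,0],-1],[[0,0,0],[0,0,0],-1]]}}

```text
time: 16.25
position: [0.5811, -0.0144, 0.1795]
tool_rot: [-0.22, 3.132, 0.001]
ft_force: [-0.3, -0.3, 0.4]
grip_width: 0.409
grip_force: 25.0
```

>>> {"op": "drive_tool", "data": {"motion": [[[0,0,-2],[0,0,0],-1],[[0,0,-3],[0,0,0],-1],[[0,0,-2],[0,0,0],-1],[[0,0,0],[0,0,0],-1]]}}

```text
time: 16.75
position: [0.5818, -0.0143, 0.2515]
tool_rot: [-0.22, 3.129, -0.001]
ft_force: [-0.4, 0.1, -2.4]
grip_width: 0.406
grip_force: 25.0
```

```bash
python3 - <<'E'
from h import *
go((.436,.349,.25),83.4)
E
```

```text
shift cm [ 9.361 38.011  0.076] turn deg [-0.004  0.293 14.635]
```

>>> {"op": "drive_tool", "data": {"motion": [[[0.9,3.8,0],[0,0,0],-1],[[1,4.2,0],[0,0,0],-1],[[1,4.2,0],[0,0,0],-1],[[1,4.2,0],[0,0,0],-1],[[1.1,4.3,0],[0,0,0],-1],[[1.1,4.3,0],[0,0,0],-1],[[1.1,4.3,0],[0,0,0],-1],[[1.1,4.3,0],[0,0,0],-1],[[1.1,4.4,0],[0,0,0],-1],[[0,0,0],[0,0,7.3],-1],[[0,0,0],[0,0,7.3],-1],[[0,0,0],[0,0,0],-1]]}}

```text
time: 18.25
position: [0.4341, 0.3483, 0.2484]
tool_rot: [0.177, 3.136, -0.001]
ft_force: [0.0, -0.9, -2.7]
grip_width: 0.408
grip_force: 25.0
```

```bash
python3 - <<'E'
from h import *
go((.436,.349,.096),83.4);print(ctrl.get_state()['joint_positions'])
s=ctrl.get_image('side')[:,:,::-1];t=ctrl.get_image('top')[:,:,::-1]
cv2.imwrite('pics/bin1.png',np.hstack([cv2.resize(t[150:300,90:230],None,fx=2.6,fy=2.6,interpolation=2),cv2.resize(s[200:350,110:250],None,fx=2.6,fy=2.6,interpolation=2)]))
E
```

```text
shift cm [-0.176  0.091 15.245] turn deg [-0.022  0.009  0.14 ]
[ 0.134  0.279 -0.992  1.719  0.244  1.276  0.546]
```

View pics/bin1.png

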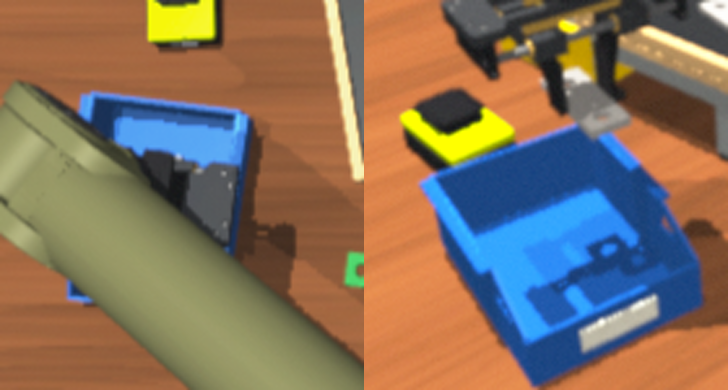

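The plate is held level and the gripper is over the right half of the blue bin. I'll lower it in and release.

>>> {"op": "drive_tool", "data": {"motion": [[[-0.2,0.1,4],[0,0,0],-1],[[0,0,4],[0,0,0],-1],[[0,0,3.5],[0,0,0],-1],[[0,0,2.2],[0,0,0],-1],[[0,0,1.4],[0,0,0],-1],[[0,0,0],[0,0,0],-1],[[0,0,0],[0,0,0],0],[[0,0,0],[0,0,0],0],[[0,0,0],[0,0,0],0],[[0,0,-3],[0,0,0],0],[[0,0,-5],[0,0,0],0],[[0,0,-5],[0,0,0],0]]}}

```text
time: 19.85
position: [0.4365, 0.3495, 0.23]
tool_rot: [0.179, 3.135, 0.001]
ft_force: [-0.3, -1.6, 0.4]
grip_width: 0.5
grip_force: 0.0
```

```bash
python3 - <<'E'
from h import *
go((.560,.079,.235),86.4);s=ctrl.get_state();print(s['position'],s['grip_width'],s['ft_force'])
E
```

```text
shift cm [-15.347 -25.464  -0.498] turn deg [ 0.048  0.077 -2.936]
[0.437 0.349 0.23 ] 0.5004756612025351 [-0.279 -1.605  0.418]
```

>>> {"op": "drive_tool", "data": {"motion": [[[-2.5,-4.2,-0.5],[0,0,0],0.3],[[-2.5,-4.2,0],[0,0,0],0.3],[[-2.5,-4.2,0],[0,0,0],0.3],[[-2.6,-4.3,0],[0,0,0],0.3],[[-2.6,-4.3,0],[0,0,0],0.3],[[-2.6,-4.3,0],[0,0,0],0.3],[[0,0,2],[0,0,-3],0.3],[[0,0,1.5],[0,0,0],0.3],[[0,0,0],[0,0,0],0.3]]}}

```text
time: 20.98
position: [0.5581, 0.0802, 0.197]
tool_rot: [-0.094, -3.139, -0.002]
ft_force: [0.2, -0.7, -0.0]
grip_width: 0.647
grip_force: 0.0
```

```bash
python3 - <<'E'
from h import *
go((.560,.079,.179),86.4)
s=ctrl.get_image('side')[:,:,::-1];t=ctrl.get_image('top')[:,:,::-1]
cv2.imwrite('pics/a1.png',np.hstack([cv2.resize(t[130:290,100:320],None,fx=1.8,fy=1.8,interpolation=2),cv2.resize(s[190:350,120:320],None,fx=1.8,fy=1.8,interpolation=2)]))
E
```

```text
shift cm [-0.196 -0.11   1.799] turn deg [ 0.06  -0.098  0.174]
```

View pics/a1.png

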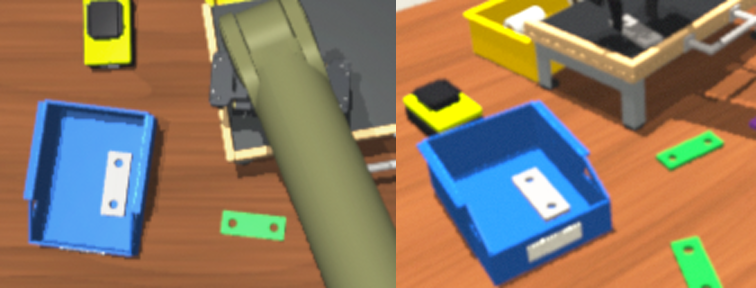

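Plate B lies flat in the blue bin at crop (117,183), and the fingers straddle plate A. I'll descend and grip.

>>> {"op": "drive_tool", "data": {"motion": [[[-0.2,-0.1,0.8],[0,0,0],0.3],[[0,0,0.6],[0,0,0],0.3],[[0,0,0.4],[0,0,0],0.3],[[0,0,0],[0,0,0],0.3],[[0,0,0],[0,0,0],-1],[[0,0,0],[0,0,0],-1],[[0,0,0],[0,0,0],-1],[[0,0,0],[0,0,0],-1]]}}

```text
time: 22.08
position: [0.5617, 0.0776, 0.1805]
tool_rot: [0.097, 3.138, 0.001]
ft_force: [-0.4, 1.2, 0.8]
grip_width: 0.408
grip_force: 25.0
```

>>> {"op": "drive_tool", "data": {"motion": [[[0,0,-2],[0,0,0],-1],[[0,0,-3],[0,0,0],-1],[[0,0,-2],[0,0,0],-1],[[0,0,0],[0,0,0],-1]]}}

```text
time: 22.58
position: [0.5624, 0.0778, 0.2524]
tool_rot: [0.098, 3.135, 0.001]
ft_force: [-0.6, -0.3, -2.7]
grip_width: 0.404
grip_force: 25.0
```

```bash
python3 - <<'E'
from h import *
go((.444,.413,.25),83.4)
E
```

```text
shift cm [13.906 32.717  0.203] turn deg [0.057 0.284 3.036]
```

>>> {"op": "drive_tool", "data": {"motion": [[[1.7,4.1,0],[0,0,0],-1],[[1.7,4.1,0],[0,0,0],-1],[[1.7,4.1,0],[0,0,0],-1],[[1.7,4.1,0],[0,0,0],-1],[[1.7,4.1,0],[0,0,0],-1],[[1.8,4.1,0],[0,0,0],-1],[[1.8,4.1,0],[0,0,0],-1],[[1.8,4,0],[0,0,0],-1],[[0,0,0],[0,0,3],-1],[[0,0,0],[0,0,0],-1]]}}

```text
time: 23.82
position: [0.4425, 0.4124, 0.2492]
tool_rot: [-0.177, -3.137, 0.001]
ft_force: [0.3, -0.4, -2.2]
grip_width: 0.405
grip_force: 25.0
```

```bash
python3 - <<'E'
from h import *
go((.444,.412,.096),83.4)
t=plane('top',(100+117/1.8,130+183/1.8),.012);print('B lies at',t)
E
```

```text
shift cm [-0.158 -0.011 15.322] turn deg [-0.045 -0.003  0.14 ]
B lies at [0.437 0.349 0.012]
```

>>> {"op": "drive_tool", "data": {"motion": [[[-0.2,0,4],[0,0,0],-1],[[0,0,4],[0,0,0],-1],[[0,0,3.5],[0,0,0],-1],[[0,0,2.2],[0,0,0],-1],[[0,0,1.5],[0,0,0],-1],[[0,0,0],[0,0,0],-1],[[0,0,0],[0,0,0],0],[[0,0,0],[0,0,0],0],[[0,0,0],[0,0,0],0],[[0,0,-3],[0,0,0],0],[[0,0,-5],[0,0,0],0],[[0,0,-5],[0,0,0],0]]}}

```text
time: 25.32
position: [0.4449, 0.4123, 0.2301]
tool_rot: [0.179, 3.135, 0.001]
ft_force: [0.8, 0.9, -0.5]
grip_width: 0.498
grip_force: 0.0
```

>>> {"op": "drive_tool", "data": {"motion": [[[-3,-5,-2],[0,0,0],0],[[-3,-5,-2],[0,0,0],0],[[-3,-5,-2],[0,0,0],0],[[-3,-5,0],[0,0,0],0],[[0,0,0],[0,0,0],0],[[0,0,0],[0,0,0],0]]}}

```text
time: 26.08
position: [0.5411, 0.2002, 0.2887]
tool_rot: [0.18, 3.135, 0.002]
ft_force: [-0.6, -0.9, -0.2]
grip_width: 0.5
grip_force: 0.0
```

```bash
python3 - <<'E'
from h import *
s=ctrl.get_state();print(s['time'],s['position'],s['ft_force'],abs(s['qd']).max())
for n,reg in(('top',(105,195,180,280)),('side',(130,245,240,350))):
    im=ctrl.get_image(n)[:,:,::-1];h=cv2.cvtColor(np.ascontiguousarray(im),cv2.COLOR_BGR2HSV)
    m=((h[...,1]<60)&(h[...,2]>115)).astype('uint8');k=np.zeros_like(m);a,b,c,d=reg;k[c:d,a:b]=m[c:d,a:b]
    for q in cv2.findContours(k,0,2)[0]:
        if cv2.contourArea(q)>60:
            r=cv2.minAreaRect(q);print(n,r,plane(n,r[0],.012))
im=ctrl.get_image('top')[:,:,::-1];h=cv2.cvtColor(np.ascontiguousarray(im),cv2.COLOR_BGR2HSV)
m=((h[...,1]<45)&(h[...,2]>125)).astype('uint8');k=np.zeros_like(m);k[50:240,205:385]=m[50:240,205:385]
print([(cv2.contourArea(q),cv2.minAreaRect(q)[0]) for q in cv2.findContours(k,0,2)[0] if cv2.contourArea(q)>60])
E
```

```text
26.075 [0.541 0.2   0.289] [-0.577 -0.869 -0.168] 0.027683023027576116
top ((164.22708129882812, 231.79693603515625), (12.819881439208984, 35.485958099365234), 7.594643592834473) [0.437 0.351 0.012]
top ((142.41998291015625, 229.0599822998047), (13.01076602935791, 35.35533905029297), 8.130102157592773) [0.445 0.414 0.012]
side ((207.87228393554688, 323.7262878417969), (8.941006660461426, 33.83083724975586), 64.98310089111328) [0.342 0.388 0.012]
side ((175.6360321044922, 307.75201416015625), (33.20390701293945, 16.633577346801758), 55.304847717285156) [0.437 0.414 0.012]
side ((200.0409698486328, 297.0491638183594), (33.161556243896484, 15.364425659179688), 50.19443130493164) [0.43  0.351 0.012]
[(293.5, (301.4324645996094, 216.09458923339844)), (282.5, (247.41893005371094, 88.51350402832031)), (592.5, (305.52520751953125, 85.99470520019531))]
```

Both plates lie flat in the blue bin in both views, the rollers are in the yellow bin, and the handle is back at its original pixel, so the board is level. I'm handing in.

```bash
python3 -c "
from bench import ctrl
print(ctrl.close_job())"
```

```text
the job is handed in; nothing more can be done
None
```

The job is handed in at about 26 s: the three rollers are in the yellow bin, the board is lowered back level, both steel plates lie flat in the blue bin, and I did not touch the grey bin or the other things on the bench.

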